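# Shut the plate drawer and seat the filter cell on the plate reader

### The job

Push the plate reader's open drawer fully home, past its detent. Then turn the knurled filter cell on top of the reader until its hidden keyways drop over the pins of the mount, push it fully home against its spring and finish while still holding it down there with the fingers, because it springs back up if let go. Leave the two well racks and the bottle where they stand.

Things in the scene. Friction and masses are not known exactly. Their poses are not given: they have to be found in the camera images.
- reader: Plate reader, a white box 220 (x) x 240 (y) x 90 mm high with a flat top, fixed to the bench. Origin at the centre of its underside, z up; its front with the drawer faces its own -x, roughly towards the robot. It stands at a different place and yaw each time.
- drawer (a joint): How far the reader's drawer is out, in m: 0 is fully home, it starts 0.045 to 0.08 out. It slides along the reader's own x axis (pushed towards the reader's +x to shut) with about 1 N; over the last 8 mm a spring detent needs a push of some 3 to 5 N, has its crest about 3.5 mm before home, then draws the drawer in against its stop.
- drawer_handle (a point): Middle of the outer (robot-side) face of the drawer's steel bar handle: bar 90 mm long (reader's y), 10 mm thick, 14 mm high, this point at half its height, 43 mm above the bench. The bar's outer face is 35 mm in front of the drawer's front panel. With the drawer home this point lies 157 mm from the reader's origin along the reader's -x.
- cell: Filter cell: black knurled collar, violet glass on top, white dot on its rim, 51 to 52 mm across, 36 mm high, about 0.18 kg. Origin at the centre of its underside, z up. It sits loose over a 30 mm thick post. At first its underside rests on three hidden pins of the post, 14 mm above the reader's top. Pins and the three keyways in its bore are 120 degrees apart and cannot be seen: feel for them.
- seat (a point): Centre of the mount at the level of the reader's flat top, 90 mm above the bench, 35 mm from the reader's origin along its -x; axes as the reader's. The cell turns about the vertical here. Once keyed it is pushed from 9 mm down to home, a solid stop with its underside 2 mm above this point, against a spring: about 2 N rising to 9 N. Let go, it rises to about 9 mm again.
- grey_rack: Bystander: grey 96-well tube rack, 94 x 136 mm, 42 mm high, beside the reader; origin at the centre of its underside. Leave it.
- black_rack: Bystander: black well rack, 94 x 136 mm, 42 mm high, on the other side; origin at the centre of its underside. Leave it.
- bottle: Bystander: white plastic bottle with a blue cap, 56 mm across, 120 mm high; origin at the centre of its underside. Leave it standing.
- cell_top (a point): Centre of the filter cell's top face, 36 mm above its underside. Turned clockwise seen from above by 23 to 72 degrees (0.4 to 1.25 rad, different each time) from where it starts, with about 8 degrees of slack either way, the keyways meet the pins. The cell can then drop 5 mm, on to a spring ring (underside 9 mm above the reader's top).
Not all that is in view belongs to the job. Of the things like the cell, leave any that is pink; of the rest the smaller one is meant.

How it is judged:
By the outcome, as a careful person would: the job done as asked, in the order asked, and still so for the second after the job is handed in, while the arm keeps its last pose, push and grip.
It also fails if it takes over 58 s, if anything falls off the work surface, if the arm or the gripper's body presses on something with over 40 N, if the wrist force passes 120 N, or if a joint passes its speed limit or range.

### The arm

A 6-joint arm with a two-finger parallel gripper is mounted at the origin on the work surface. World frame = base frame: x ahead of the robot, y to its left, z up, the work surface at z = 0. Lengths are in mm, angles in rad, forces in N, time in s.
With the tool pointing down it reaches from about 350 to 975 mm from the base axis. Payload 7.1 kg.
Tool frame: the origin (TCP) lies on the mounting face of the last link; the fingertips stand 182 mm ahead of it and the grasp point (between the pads) lies 163 mm ahead of it (ctrl.tip_reach is the distance from the TCP to the fingertips, in mm); z points along the fingers, y is the direction in which the jaws open and shut (so a half turn about z gives the same grasp; the last joint's range is limited). The gripper opens to 88 mm and grips with 3 to 60 N. Pads are 20 mm wide; open, the fingers measure 115 mm over their backs; the gripper's body (75 mm by 178 mm) begins 61 mm behind the grasp point.
Start: joints at [1.225, 0.423, 1.63, -0, 1.089, -0.019], TCP at [200.602, 591.917, 404.675] pointing down, gripper open.
Joint ranges: [-3, 3], [-0.9, 2.11], [0.09, 2.58], [-1.31, 4.45], [0.11, 2.69], [-2.54, 2.54]. Speed limits (rad/s): [2.39, 2.39, 3.01, 3.14, 3.14, 3.14].

### API

Orientations are given as a rotation vector (axis times angle).
In Python, from workcell import ctrl gives the robot as it stands.
- The arm moves only by the tool jog_arm, never from a script. Its argument "steps" is a list that holds one entry, the list of rows, each a list of 7 numbers: the shift along the tool's x, y, z in m, then the turn, a rotation vector about the tool's x, y, z in degrees, then the gripper's target within -1 to 1 (shut at 1, half-way at 0, fully open at -1). A call has 1 to 20 rows; each row shifts and turns the commanded pose from where the row before left it, along the tool's axes as they then stand; what a row does not reach is not made up. A row lasts 1/12 s, in which the tool goes at most 41.7 mm and 7.16 degrees, less where a joint would pass 70% of its speed; a pose out of reach is approached as far as the arm can. A call is refused whole if a number of a shift passes 0.0417 or a number of a turn 7.16, either way. A call with a gripper value outside its range is refused whole. The fingers move at their own pace and stop on an object; the grip force is fixed at half the most. Time passes only in rows, so rows that do not move let the fingers close. It gives the time, the measured TCP pose, the force and the opening at its end, in the units of the state.
- ctrl.get_obs(): the state, without advancing time (a new reading comes with each control period).
- ctrl.get_image(name): name is "side" or "top" or "wrist"; returns the picture (400x640x3 uint8, red, green, blue); there is no depth.
- ctrl.camera_info(name): a dict with "fx", "fy", "cx", "cy" (pixels), "origin" and "attitude" of the camera in the world; the wrist camera has in their place "T_tool_cam" (4x4, takes a point from camera to tool coordinates, whose origin is the TCP and whose axes are the flange's). Camera axes: x right, y down, z forward; pixel columns grow to the right and rows downward; lengths in mm; the calibration is good to about 2 mm. The wrist camera is an equidistant fisheye: a pixel r from the principal point sees the ray r / f radians off the axis. A picture is of the moment at which its call begins: read the wrist's pose just before it. camera_info takes no time and is no camera call.
- ctrl.close_job(): hands the job in, once; it reports no verdict.
Trained networks look in the newest picture that a camera, given by its name, has taken for a name from the list of things; names that differ only in an ending like _2 or _b are one class to them, and where a whole thing is asked for, a point or a joint stands for the part that bears it (a point fixed in the world has none). Each returns a list of dicts, best first, with "p" (0 to 1); they miss things now and then, are a little off and sometimes report something else, mostly with a low value. They report only what shows in the picture. A call takes as long as a camera call. They do not tell look-alikes from the thing itself.
- ctrl.look_for(thing, camera): "bbox" ([left, top, right, bottom] in pixels, round what is visible of it).
- ctrl.trace(thing, camera): "pixels" (400x640 bool, what is visible of it) and "bbox" ([left, top, right, bottom] in pixels, round what is visible of it).
- ctrl.landmark_of(thing, camera): "uv" ([column, row] in pixels: a listed point, or the origin of a listed thing).
The state is a dict: "t": time; "qpos": joint angles; "qvel": joint speeds; "joint_torque": joint torques, N m; "ee_pos": TCP position; "orientation": TCP orientation; "ft_force": force on the tool from outside, world axes, zero at the start; "moment": the same for the moment, N m; "width": finger opening in mm.
Only numpy, scipy, OpenCV 4.12 (cv2) and the standard library are available. Lean on these libraries where they do the work, as an engineer would, in place of code of your own. Each camera call takes 0.05 s, during which the arm holds its last target.

## Working session

There is one attempt and no reset: what is moved stays moved. The work goes in short steps, Python scripts to look and compute and a tool call to move; the robot and the scene stay as the last step left them, time stands still between calls to the robot, and variables do not carry over. Pictures are saved under pics/ and viewed, and the job is handed in when it is done.

Besides the shell and the picture viewer there is one more tool, called by a JSON object that holds its "fn" and its "kwargs". jog_arm: Moves the arm, as the interface text tells. Its arguments: {"type":"object","properties":{"steps":{"type":"array"}},"required":["steps"]}

```bash
mkdir -p pics; ls
python3 - <<'E'
from workcell import ctrl
import cv2
print(ctrl.get_obs())
for n in ["top","side"]:
    im=ctrl.get_image(n); cv2.imwrite(f"pics/{n}0.png",im[:,:,::-1]); print(n,ctrl.camera_info(n))
    for th in ["drawer_handle","seat","cell_top","reader"]:
        print(th,[(r["uv"],round(r["p"],2)) for r in ctrl.landmark_of(th,n)])
print(ctrl.camera_info("wrist"))
E
```

```text
pics
{'t': 0.0, 'qpos': array([ 1.22497849e+00,  4.23872266e-01,  1.63070699e+00,  2.95041792e-05,
        1.08859260e+00, -1.90027202e-02]), 'qvel': array([-0.00074587, -0.00161881, -0.00086455, -0.00017326, -0.00124447,
       -0.00152313]), 'joint_torque': array([ 1.40217922e-03, -5.44645393e+01, -2.73666108e+01,  6.44440879e-02,
        2.28013296e-02, -1.19633823e-04]), 'ee_pos': array([200.52087512, 591.66098688, 403.8751766 ]), 'orientation': array([-5.11048712e-01, -3.09943001e+00,  2.43177556e-03]), 'ft_force': array([ 0.95266906, -0.08532676, -1.1573031 ]), 'moment': array([-0.0188612 , -0.02719999, -0.0002845 ]), 'width': 87.72825521318583}
top {'fx': 503.54961395102055, 'fy': 503.54961395102055, 'cx': 319.0355006026309, 'cy': 201.91412298626855, 'origin': array([ 492.21771823,   55.34597487, 1123.11309142]), 'attitude': array([-2.19524789,  2.18936529, -0.1097517 ])}
drawer_handle [([359.1, 240.8], 0.94)]
seat []
cell_top [([373.2, 155.4], 0.74), ([411.4, 261.1], 0.56), ([372.2, 158.7], 0.39)]
reader [([369.1, 148.8], 0.81)]
side {'fx': 407.37752120215214, 'fy': 407.37752120215214, 'cx': 320.67340224418786, 'cy': 196.1769209565665, 'origin': array([426.99721361, 696.50966458, 592.97786082]), 'attitude': array([-0.2769016 ,  2.72217297, -1.39526729])}
drawer_handle [([354.1, 199.4], 0.68)]
seat [([280.3, 168.9], 0.56)]
cell_top [([402.2, 208.6], 0.76), ([373.8, 171.8], 0.66), ([277.6, 150.6], 0.59)]
reader [([265.3, 198.4], 0.87)]
{'fx': 309.70691628693146, 'fy': 309.70691628693146, 'cx': 318.6538658842272, 'cy': 196.30558537990566, 'T_tool_cam': array([[ 1.42618442e-03, -9.66147145e-01, -2.57987712e-01,
         6.92594658e+01],
       [ 9.99998617e-01,  1.59860287e-03, -4.58561179e-04,
        -9.26437250e-01],
       [ 8.55457472e-04, -2.57986702e-01,  9.66148089e-01,
         1.94539737e+01],
       [ 0.00000000e+00,  0.00000000e+00,  0.00000000e+00,
         1.00000000e+00]])}
```

View pics/top0.png

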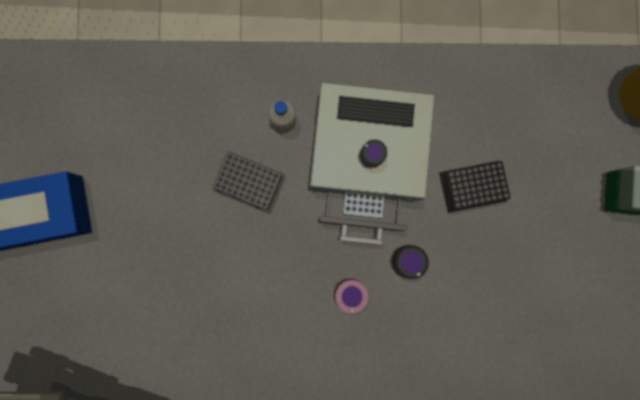

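View pics/side0.png

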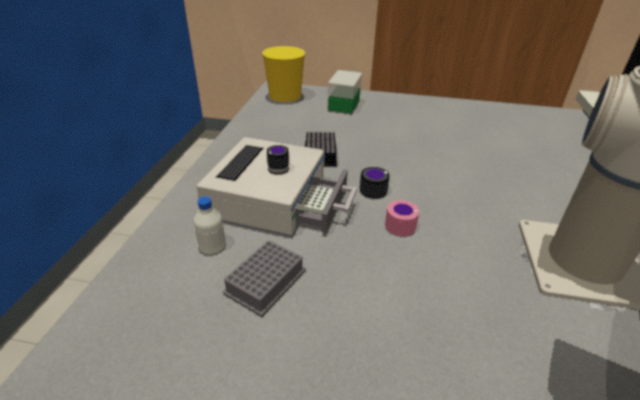

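```bash
cat > h.py <<'E'
from workcell import ctrl
import numpy as np, cv2
from scipy.spatial.transform import Rotation as R
def pix_plane(name,uv,z):
    c=ctrl.camera_info(name)
    r=R.from_rotvec(c["attitude"]).as_matrix()
    d=r@np.array([(uv[0]-c["cx"])/c["fx"],(uv[1]-c["cy"])/c["fy"],1.])
    o=np.array(c["origin"]); return o+d*(z-o[2])/d[2]
def wrist_plane(uv,z,obs):
    c=ctrl.camera_info("wrist"); T=np.array(c["T_tool_cam"])
    p=np.array([(uv[0]-c["cx"]),(uv[1]-c["cy"])]);r=np.hypot(*p);th=r/c["fx"]
    d=np.array([*(p/max(r,1e-9)*np.sin(th)),np.cos(th)])
    Rt=R.from_rotvec(obs["orientation"]).as_matrix()
    o=Rt@T[:3,3]+obs["ee_pos"]; d=Rt@T[:3,:3]@d
    return o+d*(z-o[2])/d[2]
E
python3 - <<'E'
from h import *
im=cv2.imread("pics/top0.png")
cr=cv2.resize(im[70:320,280:480],None,fx=3,fy=3,interpolation=cv2.INTER_CUBIC)[:, :]
cv2.imwrite("pics/c1.png",cv2.resize(im[70:215,300:450],None,fx=4,fy=4,interpolation=cv2.INTER_CUBIC))
cv2.imwrite("pics/c2.png",cv2.resize(im[180:320,300:450],None,fx=4,fy=4,interpolation=cv2.INTER_CUBIC))
for uv in [(321,85),(433,95),(425,198),(311,190)]: print(pix_plane("top",uv,90).round(1))
print("cell",pix_plane("top",(373.8,153.5),140).round(1))
print("handle",pix_plane("top",(359.1,240.8),43).round(1))
print("big",pix_plane("top",(411.4,261.1),40).round(1))
print("pink",pix_plane("top",(352,296),36).round(1))
print("side cell",pix_plane("side",(277.6,150.6),140).round(1), pix_plane("side",(354.1,199.4),43).round(1))
E
```

```text
[818.7  28.7  90. ]
[ 799.3 -207.    90. ]
[ 581.7 -186.9   90. ]
[597.4  49.   90. ]
cell [665.4 -74.7 140. ]
handle [493.2 -54.7  43. ]
big [ 449.9 -167.3   40. ]
pink [375.5 -39.7  36. ]
side cell [665.9 -71.  140. ] [485.2 -57.6  43. ]
```

View pics/c1.png

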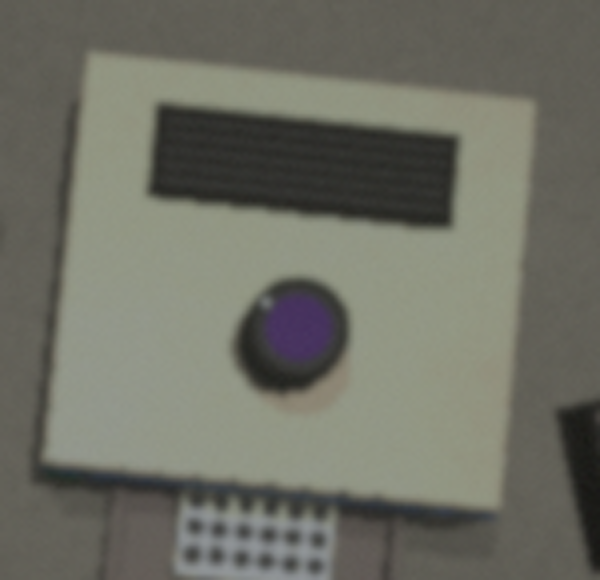

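View pics/c2.png

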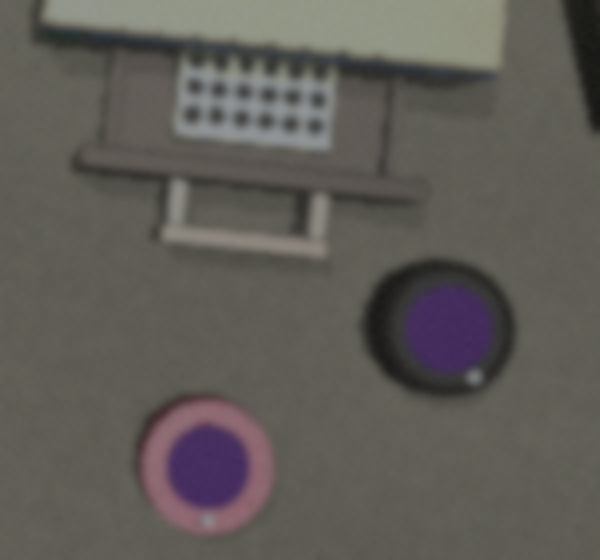

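Run:
```python
from h import *
c=[(322,83),(433.75,95),(425,197.5),(310.75,185.5)]
P=np.array([pix_plane("top",u,90)[:2] for u in c]); print(P.round(1))
ctr=P.mean(0); ex=(P[0]+P[1]-P[2]-P[3]); ey=P[0]+P[3]-P[1]-P[2]
print(ctr, np.linalg.norm(ex)/2,np.linalg.norm(ey)/2, np.degrees(np.arctan2(ex[1],ex[0])),np.degrees(np.arctan2(ey[1],ey[0]))-90)
yaw=np.arctan2(ey[1],ey[0])-np.pi/2; u=np.array([np.cos(yaw),np.sin(yaw)])
print("seat",ctr-35*u,"home handle",ctr-157*u)
h=[pix_plane("top",(300+a/4,180+b/4),z)[:2] for a,b,z in [(165,240,50),(326,256,50)]]
print("bar ends",h, np.mean(h,0),"out",(ctr-157*u-np.mean(h,0))@u)
print(pix_plane("top",(300+298/4,70+327/4),140))
print(R.from_rotvec(ctrl.get_obs()["orientation"]).as_matrix().round(3))
```

```text
[[ 823.    26.6]
 [ 799.3 -208.6]
 [ 582.7 -186.9]
 [ 606.7   49.6]]
[702.92667264 -79.840785  ] 217.55143532096145 237.06829922067007 -5.881967684997787 -5.767828232081314
seat [668.1038673  -76.32336716] home handle [546.72151726 -64.06265355]
bar ends [array([494.80990881, -15.91533801]), array([ 486.47362098, -101.74553535])] [490.64176489 -58.83043668] out 56.32166266060729
[668.86865133 -76.10455595 140.        ]
[[-0.947  0.321 -0.   ]
 [ 0.321  0.947 -0.   ]
 [ 0.    -0.    -1.   ]]
```

{"fn": "jog_arm", "kwargs": {"steps": [[[0,0,0,0,0,-6.45,1],[0,0,0,0,0,-6.45,1],[-0.0163,-0.0343,0.0058,0,0,0,1],[-0.0163,-0.0343,0.0058,0,0,0,1],[-0.0163,-0.0343,0.0058,0,0,0,1],[-0.0163,-0.0343,0.0058,0,0,0,1],[-0.0163,-0.0343,0.0058,0,0,0,1],[-0.0163,-0.0343,0.0058,0,0,0,1],[-0.0163,-0.0343,0.0058,0,0,0,1],[-0.0163,-0.0343,0.0058,0,0,0,1],[-0.0163,-0.0343,0.0058,0,0,0,1],[-0.0163,-0.0343,0.0058,0,0,0,1],[-0.0163,-0.0343,0.0058,0,0,0,1],[-0.0163,-0.0343,0.0058,0,0,0,1],[-0.0163,-0.0343,0.0058,0,0,0,1],[-0.0163,-0.0343,0.0058,0,0,0,1],[-0.0163,-0.0343,0.0058,0,0,0,1],[-0.0163,-0.0343,0.0058,0,0,0,1],[-0.0163,-0.0343,0.0058,0,0,0,1],[-0.0163,-0.0343,0.0058,0,0,0,1]]]}}

```text
t: 2.17
ee_pos: [430.2, -54.1, 300.3]
orientation: [0.16, 3.137, -0.0]
ft_force: [1.6, 0.5, 0.4]
width: 0.3
```

{"fn": "jog_arm", "kwargs": {"steps": [[[0,0,0,0,0,0,1],[0,0,0,0,0,0,1]]]}}

```text
t: 2.33
ee_pos: [430.3, -53.8, 300.1]
orientation: [-0.166, -3.137, -0.0]
ft_force: [-0.1, 0.2, 0.3]
width: 0.5
```

Run:
```python
from h import *
o=ctrl.get_obs(); im=ctrl.get_image("wrist"); cv2.imwrite("pics/w1.png",im[:,:,::-1])
print(o["ee_pos"],o["qpos"],o["ft_force"],o["width"]); print(R.from_rotvec(o["orientation"]).as_matrix().round(3))
for t,z in [("drawer_handle",43),("cell_top",140),("seat",90)]:
    for r in ctrl.landmark_of(t,"wrist"): print(t,r["uv"],r["p"],wrist_plane(r["uv"],z,o).round(1))
```

```text
[430.25953824 -53.77031416 300.1098226 ] [-1.51796084e-01  3.20611128e-01  2.11412011e+00  1.10599447e-04
  7.06888082e-01 -1.61668095e+00] [-0.09092859  0.1987229   0.2882809 ] 0.5441496672692707
[[-0.994  0.106 -0.   ]
 [ 0.106  0.994  0.   ]
 [ 0.     0.    -1.   ]]
cell_top [334.0, 132.0] 0.79 [369.2 -41.5 140. ]
cell_top [192.9, 241.2] 0.76 [ 415.7 -119.6  140. ]
```

View pics/w1.png

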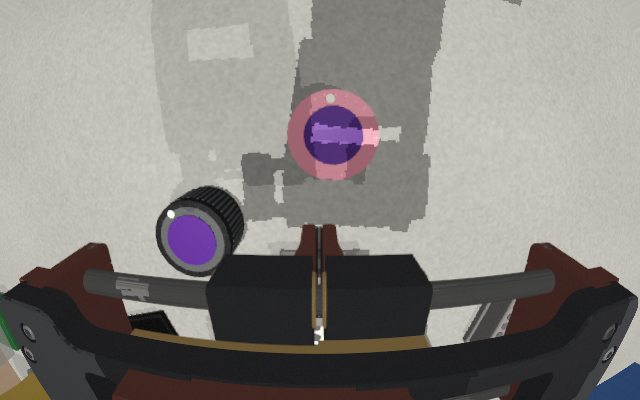

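{"fn": "jog_arm", "kwargs": {"steps": [[[0,0,0.022,0,0,0,1],[0,0,0.022,0,0,0,1],[0,0,0.022,0,0,0,1],[0,0,0.022,0,0,0,1],[-0.01,0.001,0,0,0,0,1],[-0.01,0,0,0,0,0,1],[-0.01,0,0,0,0,0,1],[0,0,0,0,0,0,1]]]}}

```text
t: 3.2
ee_pos: [463.2, -54.0, 214.0]
orientation: [0.158, 3.132, -0.001]
ft_force: [0.3, 0.8, 0.2]
width: 0.5
```

{"fn": "jog_arm", "kwargs": {"steps": [[[-0.006,0,0,0,0,0,1],[-0.006,0,0,0,0,0,1],[-0.006,0,0,0,0,0,1],[-0.006,0,0,0,0,0,1],[-0.006,0,0,0,0,0,1],[0,0,0,0,0,0,1]]]}}

```text
t: 3.7
ee_pos: [491.0, -57.4, 212.5]
orientation: [0.16, 3.136, -0.0]
ft_force: [0.8, -0.4, 0.3]
width: 0.4
```

Run:
```python
from h import *
o=ctrl.get_obs(); print(o["ee_pos"],o["ft_force"])
for n in ["top","side"]:
    im=ctrl.get_image(n)
    a=im[60:320,270:470] if n=="top" else im[110:290,180:460]
    cv2.imwrite(f"pics/{n}2.png",cv2.resize(a,None,fx=2.2,fy=2.2,interpolation=cv2.INTER_CUBIC)[:,:,::-1])
```

```text
[490.99316708 -57.40254222 212.5159789 ] [ 0.77536692 -0.35548073  0.32691186]
```

View pics/side2.png

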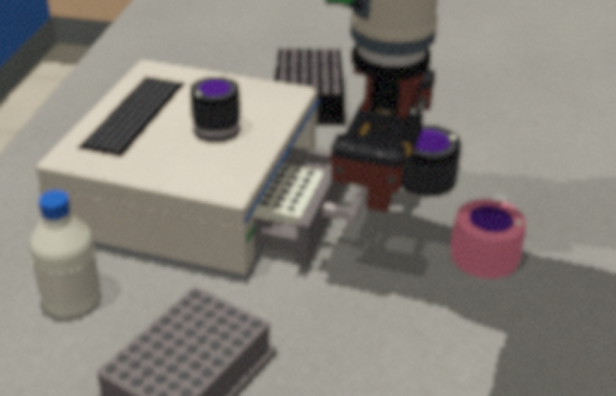

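View pics/top2.png

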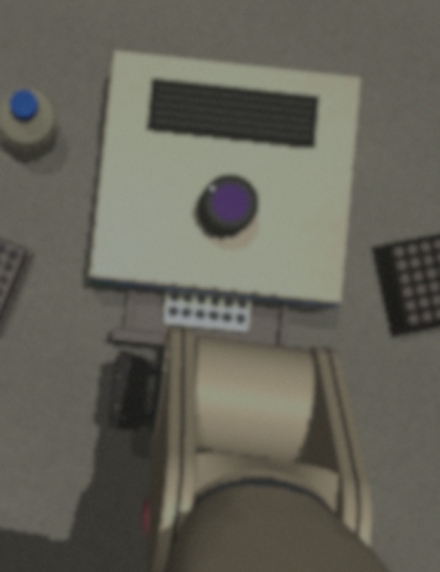

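{"fn": "jog_arm", "kwargs": {"steps": [[[-0.007,0,0,0,0,0,1],[-0.007,0,0,0,0,0,1],[-0.007,0,0,0,0,0,1],[-0.005,0,0,0,0,0,1],[-0.003,0,0,0,0,0,1],[0,0,0,0,0,0,1]]]}}

```text
t: 4.3
ee_pos: [519.5, -60.2, 212.4]
orientation: [0.16, 3.136, -0.0]
ft_force: [0.3, 0.5, -0.4]
width: 0.5
```

{"fn": "jog_arm", "kwargs": {"steps": [[[-0.002,0,0,0,0,0,1],[-0.002,0,0,0,0,0,1],[0,0,0,0,0,0,1]]]}}

```text
t: 4.55
ee_pos: [522.7, -60.5, 212.4]
orientation: [0.159, 3.137, -0.0]
ft_force: [0.5, 0.8, 0.3]
width: 0.5
```

{"fn": "jog_arm", "kwargs": {"steps": [[[-0.002,0,0,0,0,0,1],[-0.002,0,0,0,0,0,1],[0,0,0,0,0,0,1]]]}}

```text
t: 4.8
ee_pos: [526.8, -61.0, 212.4]
orientation: [0.16, 3.137, -0.0]
ft_force: [0.1, 0.2, 0.6]
width: 0.5
```

{"fn": "jog_arm", "kwargs": {"steps": [[[-0.002,0,0,0,0,0,1],[0,0,0,0,0,0,1]]]}}

```text
t: 4.97
ee_pos: [528.4, -61.1, 212.2]
orientation: [-0.16, -3.137, -0.0]
ft_force: [-0.5, -0.6, 1.5]
width: 0.7
```

{"fn": "jog_arm", "kwargs": {"steps": [[[-0.002,0,0,0,0,0,1],[0,0,0,0,0,0,1]]]}}

```text
t: 5.13
ee_pos: [529.3, -61.2, 212.0]
orientation: [-0.159, -3.134, -0.0]
ft_force: [-6.7, 0.0, 4.4]
width: 0.2
```

{"fn": "jog_arm", "kwargs": {"steps": [[[-0.002,0,0,0,0,0,1],[0,0,0,0,0,0,1]]]}}

```text
t: 5.3
ee_pos: [530.9, -61.3, 211.9]
orientation: [-0.159, -3.133, -0.001]
ft_force: [-6.5, 0.3, 4.1]
width: 0.4
```

{"fn": "jog_arm", "kwargs": {"steps": [[[-0.002,0,0,0,0,0,1],[0,0,0,0,0,0,1]]]}}

```text
t: 5.47
ee_pos: [533.2, -61.6, 211.9]
orientation: [-0.159, -3.134, -0.0]
ft_force: [-5.2, 0.8, 2.1]
width: 0.5
```

{"fn": "jog_arm", "kwargs": {"steps": [[[-0.002,0,0,0,0,0,1],[0,0,0,0,0,0,1]]]}}

```text
t: 5.63
ee_pos: [536.0, -61.9, 212.0]
orientation: [-0.16, -3.136, -0.0]
ft_force: [-3.1, 1.1, -1.9]
width: 0.5
```

{"fn": "jog_arm", "kwargs": {"steps": [[[-0.002,0,0,0,0,0,1],[0,0,0,0,0,0,1]]]}}

```text
t: 5.8
ee_pos: [537.1, -61.9, 211.9]
orientation: [-0.159, -3.133, -0.001]
ft_force: [-7.5, 0.8, 4.0]
width: 0.4
```

{"fn": "jog_arm", "kwargs": {"steps": [[[-0.002,0,0,0,0,0,1],[0,0,0,0,0,0,1]]]}}

```text
t: 5.97
ee_pos: [537.8, -62.0, 211.8]
orientation: [-0.159, -3.129, -0.001]
ft_force: [-12.8, 0.7, 10.6]
width: 0.0
```

{"fn": "jog_arm", "kwargs": {"steps": [[[-0.003,0,0,0,0,0,1],[0,0,0,0,0,0,1]]]}}

```text
t: 6.13
ee_pos: [538.9, -62.1, 211.4]
orientation: [-0.159, -3.123, -0.002]
ft_force: [-20.7, 2.1, 16.6]
width: 0.2
```

{"fn": "jog_arm", "kwargs": {"steps": [[[0.01,0,0,0,0,0,1],[0.015,0,0,0,0,0,1],[0.015,0,0,0,0,0,1],[0,0,-0.03,0,0,0,1],[0,0,-0.03,0,0,0,1],[0,0,-0.03,0,0,0,0],[0,0,-0.02,0,0,0,-1],[0,0,0,0,0,0,-1]]]}}

```text
t: 6.8
ee_pos: [505.5, -58.8, 326.7]
orientation: [0.159, 3.128, -0.001]
ft_force: [1.6, -0.4, -0.6]
width: 17.0
```

Run:
```python
from h import *
o=ctrl.get_obs(); print(o["ee_pos"],o["ft_force"],R.from_rotvec(o["orientation"]).as_matrix().round(3))
im=ctrl.get_image("side")
cv2.imwrite(f"pics/side3.png",cv2.resize(im[110:290,180:460],None,fx=2.4,fy=2.4,interpolation=cv2.INTER_CUBIC)[:,:,::-1])
for r in ctrl.landmark_of("drawer_handle","side"): print(r, pix_plane("side",r["uv"],43))
```

```text
[505.50389174 -58.84673967 326.65336205] [ 1.58488878 -0.43344313 -0.60447852] [[-0.995  0.101  0.009]
 [ 0.101  0.995 -0.001]
 [-0.009 -0.    -1.   ]]
{'uv': [327.8, 197.5], 'p': 0.7} [545.26679422 -51.71327486  43.        ]
```

View pics/side3.png

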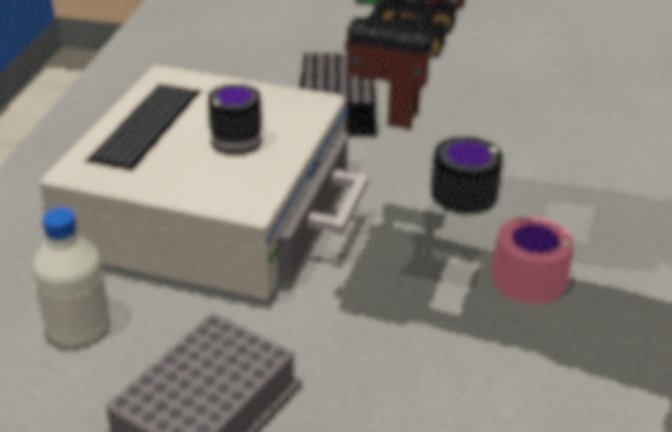

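{"fn": "jog_arm", "kwargs": {"steps": [[[0,0,-0.04,0,0,0,-1],[-0.03,0,-0.02,0,0,0,-1],[-0.034,0,0,0,0,0,-1],[-0.034,0,0,0,0,0,-1],[-0.034,0,0,0,0,0,-1],[-0.032,-0.0005,0,0,0,0,-1],[0,0,0,0,0,0,-1],[0,0,0,0,0,0,-1],[0,0,0,0,0,0,-1]]]}}

```text
t: 7.65
ee_pos: [665.7, -75.6, 380.0]
orientation: [-0.159, -3.134, -0.0]
ft_force: [-0.3, -0.1, 0.0]
width: 85.2
```

Run:
```python
from h import *
o=ctrl.get_obs(); print(o["ee_pos"],o["ft_force"],o["width"],R.from_rotvec(o["orientation"]).as_matrix().round(3))
im=ctrl.get_image("wrist")
cv2.imwrite(f"pics/w4.png",im[:,:,::-1])
for r in ctrl.landmark_of("cell_top","wrist"): print(r, wrist_plane(r["uv"],140,o))
for r in ctrl.trace("cell","wrist")[:2]: print(r["p"],r["bbox"])
```

```text
[665.71726443 -75.57969788 380.03513165] [-0.33015968 -0.09906439  0.01008591] 85.19757058307808 [[-0.995  0.101 -0.004]
 [ 0.101  0.995  0.   ]
 [ 0.004  0.    -1.   ]]
{'uv': [319.7, 219.4], 'p': 0.92} [672.08566432 -76.63687203 140.        ]
0.91 [285.4, 173.2, 350.8, 247.4]
0.61 [183.6, 0.3, 257.0, 40.0]
```

View pics/w4.png

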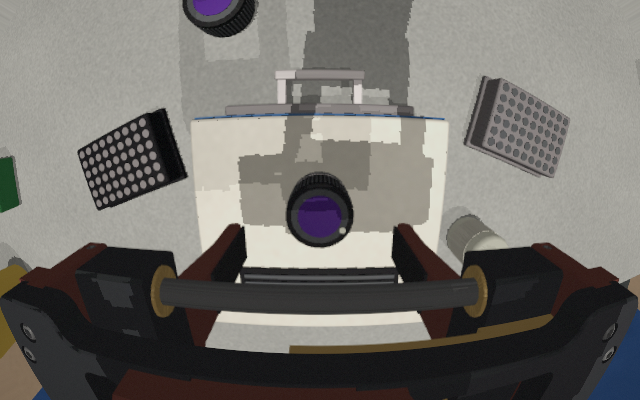

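{"fn": "jog_arm", "kwargs": {"steps": [[[-0.0035,0,0.022,0,0,0,-1],[0,0,0.022,0,0,0,-1],[0,0,0.022,0,0,0,-1],[0,0,0.02,0,0,0,-1],[0,0,0.002,0,0,0,-1],[0,0,0,0,0,0,-1]]]}}

```text
t: 8.3
ee_pos: [669.2, -76.0, 293.4]
orientation: [-0.159, -3.135, -0.0]
ft_force: [0.5, 0.2, -0.2]
width: 87.8
```

Run:
```python
from h import *
o=ctrl.get_obs(); print(o["ee_pos"],o["ft_force"],o["width"],R.from_rotvec(o["orientation"]).as_matrix().round(3))
im=ctrl.get_image("wrist")
cv2.imwrite(f"pics/w5.png",im[:,:,::-1])
for r in ctrl.landmark_of("cell_top","wrist"): print(r, wrist_plane(r["uv"],140,o))
```

```text
[669.21296878 -75.96452636 293.4487259 ] [ 0.47793446  0.17172908 -0.15518068] 87.83057388187812 [[-0.995  0.101 -0.003]
 [ 0.101  0.995  0.   ]
 [ 0.003  0.    -1.   ]]
{'uv': [321.0, 270.7], 'p': 0.66} [672.65050416 -76.31433067 140.        ]
```

View pics/w5.png

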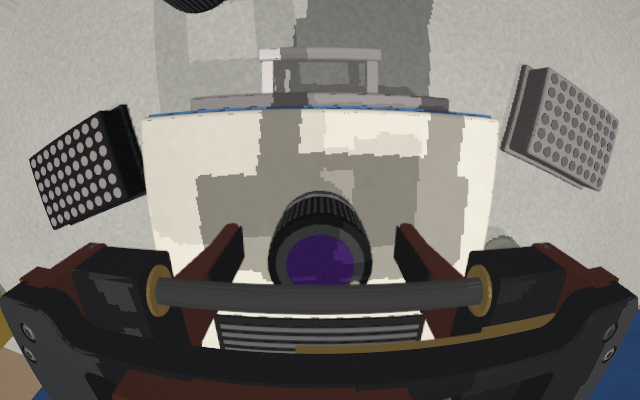

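{"fn": "jog_arm", "kwargs": {"steps": [[[-0.0015,0,0.001,0,0,0,1],[0,0,0,0,0,0,1],[0,0,0,0,0,0,1],[0,0,0,0,0,0,1],[0,0,0,0,0,0,1],[0,0,0,0,0,0,1],[0,0,0,0,0,0,1],[0,0,0,0,0,0,1]]]}}

```text
t: 9.07
ee_pos: [671.7, -76.2, 293.5]
orientation: [0.16, 3.137, 0.0]
ft_force: [-0.3, -0.8, 2.6]
width: 50.4
```

{"fn": "jog_arm", "kwargs": {"steps": [[[0,0,0.001,0,0,0,1],[0,0,0.0005,0,0,0,1],[0,0,0,0,0,0,1]]]}}

```text
t: 9.32
ee_pos: [671.7, -76.2, 293.3]
orientation: [0.16, 3.137, -0.0]
ft_force: [-4.7, 0.7, 11.8]
width: 50.7
```

{"fn": "jog_arm", "kwargs": {"steps": [[[0,0,-0.0003,0,0,3,1],[0,0,0,0,0,3,1],[0,0,0,0,0,3,1],[0,0,0,0,0,3,1],[0,0,0,0,0,0,1]]]}}

```text
t: 9.73
ee_pos: [672.2, -76.5, 293.4]
orientation: [0.49, 3.101, -0.0]
ft_force: [-1.1, 0.1, 8.0]
width: 51.0
```

{"fn": "jog_arm", "kwargs": {"steps": [[[0,0,0,0,0,3,1],[0,0,0,0,0,2,1],[0,0,0,0,0,0,1]]]}}

```text
t: 9.98
ee_pos: [672.2, -76.5, 293.4]
orientation: [0.624, 3.077, -0.001]
ft_force: [0.2, -0.6, 8.4]
width: 50.5
```

Run:
```python
from h import *
o=ctrl.get_obs(); print(o["ee_pos"],o["ft_force"],o["moment"],o["width"])
im=ctrl.get_image("wrist")
cv2.imwrite(f"pics/w6.png",im[:,:,::-1])
```

```text
[672.1932309  -76.54387737 293.416825  ] [ 0.20017599 -0.62392267  8.44405589] [-0.16822247  0.22465724 -0.01159938] 50.49649035936734
```

View pics/w6.png

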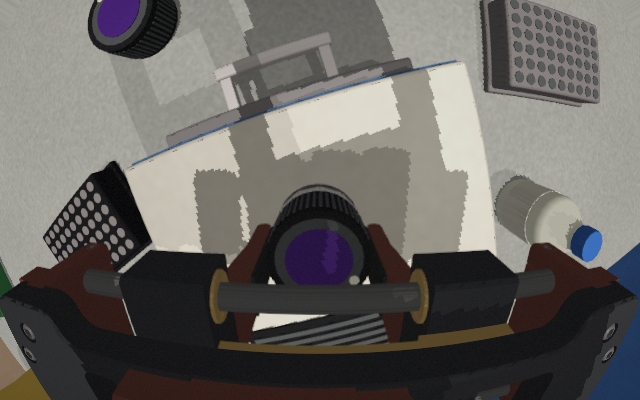

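{"fn": "jog_arm", "kwargs": {"steps": [[[0,0,0,0,0,2,1],[0,0,0,0,0,2,1],[0,0,0,0,0,0,1]]]}}

```text
t: 10.28
ee_pos: [672.1, -76.6, 293.4]
orientation: [0.731, 3.053, -0.001]
ft_force: [-2.1, -1.0, 8.1]
width: 50.7
```

{"fn": "jog_arm", "kwargs": {"steps": [[[0,0,0,0,0,2,1],[0,0,0,0,0,2,1],[0,0,0,0,0,0,1]]]}}

```text
t: 10.53
ee_pos: [672.1, -76.6, 293.4]
orientation: [0.837, 3.026, -0.001]
ft_force: [-1.9, -1.2, 8.0]
width: 50.6
```

{"fn": "jog_arm", "kwargs": {"steps": [[[0,0,0,0,0,2,1],[0,0,0,0,0,2,1],[0,0,0,0,0,0,1]]]}}

```text
t: 10.78
ee_pos: [672.0, -76.7, 293.4]
orientation: [0.942, 2.995, -0.001]
ft_force: [-1.9, -1.6, 9.7]
width: 50.6
```

{"fn": "jog_arm", "kwargs": {"steps": [[[0,0,0,0,0,2,1],[0,0,0,0,0,2,1],[0,0,0,0,0,0,1]]]}}

```text
t: 11.03
ee_pos: [671.9, -76.8, 293.4]
orientation: [1.046, 2.961, -0.001]
ft_force: [-2.2, -2.3, 8.1]
width: 50.8
```

33° so far, still on the pins. Continue.

{"fn": "jog_arm", "kwargs": {"steps": [[[0,0,0,0,0,2,1],[0,0,0,0,0,2,1],[0,0,0,0,0,0,1]]]}}

```text
t: 11.28
ee_pos: [671.9, -76.9, 293.4]
orientation: [1.148, 2.922, -0.001]
ft_force: [-2.0, -3.2, 8.9]
width: 50.5
```

{"fn": "jog_arm", "kwargs": {"steps": [[[0,0,0,0,0,2,1],[0,0,0,0,0,2,1],[0,0,0,0,0,0,1]]]}}

```text
t: 11.53
ee_pos: [671.8, -77.0, 293.3]
orientation: [1.25, 2.881, -0.002]
ft_force: [-2.3, -3.7, 8.3]
width: 50.6
```

{"fn": "jog_arm", "kwargs": {"steps": [[[0,0,0,0,0,2,1],[0,0,0,0,0,2,1],[0,0,0,0,0,0,1]]]}}

```text
t: 11.78
ee_pos: [671.7, -77.1, 293.2]
orientation: [1.35, 2.836, -0.002]
ft_force: [-2.6, -3.9, 8.0]
width: 50.7
```

{"fn": "jog_arm", "kwargs": {"steps": [[[0,0,0,0,0,2,1],[0,0,0,0,0,2,1],[0,0,0,0,0,0,1]]]}}

```text
t: 12.03
ee_pos: [671.6, -77.1, 292.9]
orientation: [1.448, 2.787, -0.002]
ft_force: [-3.1, -3.5, 6.8]
width: 50.7
```

{"fn": "jog_arm", "kwargs": {"steps": [[[0,0,0,0,0,2,1],[0,0,0,0,0,2,1],[0,0,0,0,0,0,1]]]}}

```text
t: 12.28
ee_pos: [671.3, -76.8, 291.9]
orientation: [-1.544, -2.735, 0.002]
ft_force: [-1.7, -2.7, 0.4]
width: 50.5
```

{"fn": "jog_arm", "kwargs": {"steps": [[[0,0,0,0,0,2,1],[0,0,0,0,0,2,1],[0,0,0,0,0,0,1]]]}}

```text
t: 12.53
ee_pos: [671.2, -76.7, 291.5]
orientation: [-1.637, -2.68, 0.002]
ft_force: [-3.6, -4.9, -2.0]
width: 50.8
```

{"fn": "jog_arm", "kwargs": {"steps": [[[0,0,0.0015,0,0,0,1],[0,0,0.0015,0,0,0,1],[0,0,0,0,0,0,1]]]}}

```text
t: 12.78
ee_pos: [671.2, -76.7, 288.7]
orientation: [-1.634, -2.682, 0.002]
ft_force: [-3.3, -4.4, 0.2]
width: 51.0
```

{"fn": "jog_arm", "kwargs": {"steps": [[[0,0,0.001,0,0,0,1],[0,0,0.001,0,0,0,1],[0,0,0,0,0,0,1]]]}}

```text
t: 13.03
ee_pos: [671.2, -76.7, 287.4]
orientation: [-1.634, -2.682, 0.002]
ft_force: [-4.5, -5.2, 4.4]
width: 50.4
```

{"fn": "jog_arm", "kwargs": {"steps": [[[0,0,0.001,0,0,0,1],[0,0,0.001,0,0,0,1],[0,0,0,0,0,0,1]]]}}

```text
t: 13.28
ee_pos: [671.2, -76.7, 285.7]
orientation: [-1.634, -2.682, 0.002]
ft_force: [-6.0, -4.2, 6.5]
width: 50.8
```

{"fn": "jog_arm", "kwargs": {"steps": [[[0,0,0.001,0,0,0,1],[0,0,0.001,0,0,0,1],[0,0,0,0,0,0,1]]]}}

```text
t: 13.53
ee_pos: [671.2, -76.7, 284.0]
orientation: [-1.634, -2.682, 0.002]
ft_force: [-6.4, -4.8, 8.7]
width: 50.5
```

{"fn": "jog_arm", "kwargs": {"steps": [[[0,0,0.001,0,0,0,1],[0,0,0.001,0,0,0,1],[0,0,0,0,0,0,1]]]}}

```text
t: 13.78
ee_pos: [671.2, -76.7, 282.3]
orientation: [-1.634, -2.682, 0.002]
ft_force: [-6.9, -4.9, 11.0]
width: 50.9
```

{"fn": "jog_arm", "kwargs": {"steps": [[[0,0,0.001,0,0,0,1],[0,0,0,0,0,0,1]]]}}

```text
t: 13.95
ee_pos: [671.2, -76.8, 281.5]
orientation: [-1.634, -2.682, 0.002]
ft_force: [-7.9, -4.5, 12.4]
width: 50.8
```

{"fn": "jog_arm", "kwargs": {"steps": [[[0,0,0.001,0,0,0,1],[0,0,0,0,0,0,1]]]}}

```text
t: 14.12
ee_pos: [671.2, -76.7, 281.5]
orientation: [-1.634, -2.682, 0.002]
ft_force: [-11.0, -4.1, 19.2]
width: 50.7
```

{"fn": "jog_arm", "kwargs": {"steps": [[[0,0,0.0007,0,0,0,1],[0,0,0,0,0,0,1],[0,0,0,0,0,0,1],[0,0,0,0,0,0,1],[0,0,0,0,0,0,1]]]}}

```text
t: 14.53
ee_pos: [671.2, -76.7, 281.4]
orientation: [-1.634, -2.683, 0.002]
ft_force: [-13.2, -3.3, 24.0]
width: 50.8
```

Run:
```python
from h import *
o=ctrl.get_obs(); print(o["t"],o["ee_pos"],o["ft_force"],o["moment"],o["width"])
for n in ["wrist","side"]:
    im=ctrl.get_image(n); a=im if n=="wrist" else cv2.resize(im[110:290,180:460],None,fx=2.4,fy=2.4,interpolation=cv2.INTER_CUBIC)
    cv2.imwrite(f"pics/{n}7.png",a[:,:,::-1])
```

```text
14.5333 [671.20468654 -76.7474434  281.43303289] [-13.17581515  -3.34166011  23.97862221] [-0.67082909  2.24291912  0.05706929] 50.83266322823055
```

View pics/wrist7.png

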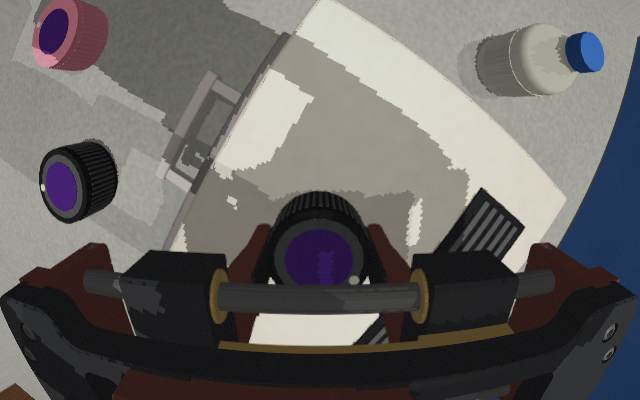

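View pics/side7.png

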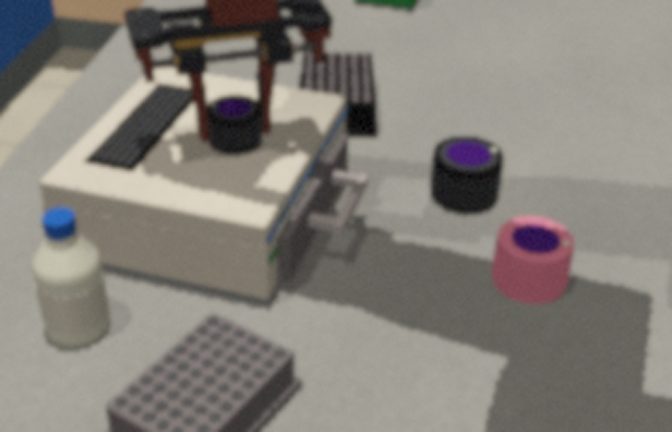

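```bash
python3 -c "
from workcell import ctrl
print(ctrl.close_job())"
```

```text
the job is handed in; nothing more can be done
None
```

I shut the drawer first, then keyed the cell and pushed it home. I handed the job in at about 14.6 s, with the fingers still gripping the cell and pressing it down. No verdict was reported.

- **Drawer:** I pushed with closed fingers through the detent: about 6.5 N, falling past the crest, then rising to 21 N against the stop. The side camera put the handle at x = 545 mm, against 547 mm predicted for home. The last pictures still show the drawer shut.
- **Cell:** I took the smaller black one on top of the reader and left the larger black one and the pink one on the bench alone. Turned clockwise under about 8 N of press, it began to sink after roughly 50°, and I stopped at 57°. It met a solid stop 12 mm below where it started, as described. I left it pressed there with about 24 N, and the white dot showed no slip in the fingers.
- **Bystanders:** the racks, the bottle and the two other cells look unmoved in the last pictures.
- **Disagreements:** the cameras differed by up to about 7 mm on the cell's x position (side 666, top 669, wrist 672 to 673). I gripped at about 671, and roughly 13 N of sideways force remained on the tool at the end.

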